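# Load a swing-out centrifuge rotor in balance

## Robot

A 6-joint arm with a two-finger parallel gripper is mounted at the origin on a cart in front of the work surface, level with it; the furniture and walls round the work are solid. World frame = base frame: x ahead of the robot, y to its left, z up, the work surface at z = 0. Lengths are in m, angles in rad, forces in N, time in s.
With the tool pointing down it reaches from about 0.225 to 0.725 m from the base axis. Payload 3.1 kg.
Tool frame: the origin (TCP) lies at the very end of the fingers, on their centre line; the grasp point (between the pads) lies 19 mm behind it; z points along the fingers, y is the direction in which the jaws open and shut (so a half turn about z gives the same grasp; the last joint's range is limited). The gripper opens to 85 mm and grips with 20 to 120 N. Pads are 22 mm wide; open, the fingers measure 114 mm over their backs; the gripper's body (76 mm by 85 mm) begins 54 mm behind the grasp point. The pads swing forward as they close: fully open they stand 13 mm farther back than shut.
Start: joints at [1.131, 0.048, 0.099, 1.622, 0, 1.443], TCP at [0.161, 0.5, 0.231] pointing down, gripper open.
Joint ranges: [-2.91, 2.91], [-0.99, 1.94], [-1.21, 1.42], [-2.12, 2.29], [-1.49, 1.47], [-3.14, 3.14]. Speed limits (rad/s): [2.79, 2.79, 3.14, 3.14, 3.14, 3.14].

## Interface

Orientations are given as [roll, pitch, yaw] about the fixed x, y, z axes, in that order (R = Rz(yaw) Ry(pitch) Rx(roll)).
In Python, from plant import * gives the robot as it stands. The module is installed in compiled form; this text tells all that it offers. Calls block until the motion is done:
- reach(position, orientation): joint-space move of the TCP to a pose.
- line_to(position, max_speed=0.15, attitude=None): straight line of the TCP; attitude=None keeps the orientation; max_speed is the mean speed in m/s.
- move_joints(angles): joint-space move.
- set_gripper(opening, newtons=None): finger opening in m; newtons is the grip in N (None keeps the last); returns when the fingers have stopped.
- wait(seconds).
- solve_ik(position, orientation): joint angles nearest the present ones, or None.
- camera(name): name is "side" or "top" or "wrist"; returns a dict with "img" (400x640x3 uint8, red, green, blue), "depth" (400x640 float32, m along the optical axis (not along the pixel's ray), 0 where there is no reading), "camera_matrix" (3x3 intrinsics, pixels), "position" and "rotation" of the camera in the world. Camera axes: x right, y down, z forward; pixel columns grow to the right and rows downward; lengths in m; the calibration is good to about 2 mm. A picture is of the moment at which its call begins.
A pose or a line that the arm cannot do raises IKError and nothing moves.
- close_job(): hands the job in, once; it reports no verdict.
Readings, each from a call of its own:
- read_time_s(): time.
- read_joint_pos(): joint angles.
- read_joint_velocities(): joint speeds.
- read_joint_efforts(): joint torques, N m.
- read_eef_pos(): TCP position.
- read_tool_rot(): TCP orientation.
- read_contact_force(): force on the tool from outside, world axes, zero at the start.
- read_ft_torque(): the same for the moment, N m.
- read_opening(): finger opening in m.
Only numpy, scipy, OpenCV 4.12 (cv2) and the standard library are available. Lean on these libraries where they do the work, as an engineer would, in place of code of your own. Each camera call takes 0.05 s, during which the arm holds its last target.

## Task

Finish loading the centrifuge rotor so that it is balanced: put the loose large capped tube into the bucket straight across from the large tube that is already seated, put a grey adapter into each of the two other buckets, and then one small capped tube into each adapter. Everything should stand upright and fully down in its place, caps up, and the tube that is already seated stays where it is.

Things in the scene. Friction and masses are not known exactly. Their poses are not given: they have to be found in the camera images.
- bucket_a_mouth (a point): One of four alike upright steel buckets round the rotor's hub, 75 mm from its axis; it stays still. Point: centre of its mouth, 80 mm above the bench, z up. Cup 50 mm deep (floor 30 mm above the bench), bore 33 mm, mouth flared to 47 mm inside, 52 mm outside; rotor hub 88 mm high. It holds the seated large tube.
- bucket_b_mouth (a point): One of four alike upright steel buckets round the rotor's hub, 75 mm from its axis; it stays still. Point: centre of its mouth, 80 mm above the bench, z up. Cup 50 mm deep (floor 30 mm above the bench), bore 33 mm, mouth flared to 47 mm inside, 52 mm outside; rotor hub 88 mm high. Empty; 90 degrees from bucket a, counter-clockwise from above.
- bucket_c_mouth (a point): One of four alike upright steel buckets round the rotor's hub, 75 mm from its axis; it stays still. Point: centre of its mouth, 80 mm above the bench, z up. Cup 50 mm deep (floor 30 mm above the bench), bore 33 mm, mouth flared to 47 mm inside, 52 mm outside; rotor hub 88 mm high. Empty; straight across the rotor from bucket a.
- bucket_d_mouth (a point): One of four alike upright steel buckets round the rotor's hub, 75 mm from its axis; it stays still. Point: centre of its mouth, 80 mm above the bench, z up. Cup 50 mm deep (floor 30 mm above the bench), bore 33 mm, mouth flared to 47 mm inside, 52 mm outside; rotor hub 88 mm high. Empty; 90 degrees from bucket a, clockwise from above.
- tube_seated_center (a point): Large frosted centrifuge tube that already stands in bucket a, with its upper 65 mm showing: 115 mm tall, body 29 mm across, flat foot, ribbed white cap 34 mm across, 22 mm tall, on top. Point: its centre, half-way up (57.5 mm above its foot), z along it towards the cap. About 60 g.
- tube_large_center (a point): Large frosted centrifuge tube of the same kind, loose, standing on the bench at the start: 115 mm tall, body 29 mm across, flat foot, ribbed white cap 34 mm across, 22 mm tall, on top. Point: its centre, half-way up (57.5 mm above its foot), z along it towards the cap. About 60 g. On the right a solid balance, 0.25 m tall, fills the bench from y -0.36 to -0.13 behind x 0.47.
- tube_small_1_center (a point): Small frosted centrifuge tube, one of two alike, standing on the bench at the start: 90 mm tall, body 17 mm across, flat foot, ribbed white cap 21 mm across, 20 mm tall, on top. Point: its centre, half-way up (45 mm above its foot), z along it towards the cap. About 20 g. On the right a solid balance, 0.25 m tall, fills the bench from y -0.36 to -0.13 behind x 0.47.
- tube_small_2_center (a point): Small frosted centrifuge tube, one of two alike, standing on the bench at the start: 90 mm tall, body 17 mm across, flat foot, ribbed white cap 21 mm across, 20 mm tall, on top. Point: its centre, half-way up (45 mm above its foot), z along it towards the cap. About 20 g. On the right a solid balance, 0.25 m tall, fills the bench from y -0.36 to -0.13 behind x 0.47.
- adapter_1_center (a point): Grey plastic reducing adapter, one of two alike, standing on the bench at the start: round sleeve 90 mm tall, 29 mm across, collar 36 mm across round its top 17 mm. Point: its centre, half-way up (45 mm above its foot), z towards its mouth. Bore in the top 20 mm across, 46 mm deep, flared to 31 mm over the top 14 mm. About 50 g.
- adapter_2_center (a point): Grey plastic reducing adapter, one of two alike, standing on the bench at the start: round sleeve 90 mm tall, 29 mm across, collar 36 mm across round its top 17 mm. Point: its centre, half-way up (45 mm above its foot), z towards its mouth. Bore in the top 20 mm across, 46 mm deep, flared to 31 mm over the top 14 mm. About 50 g.
Things that resemble listed ones, but are neither listed nor needed, are in the scene too. What is shaped like the part that bears tube_seated_center but red is not meant.

How it is judged:
At the end, for the whole second after the job is handed in: Large tube in the bucket across from the seated one (still in place); an adapter with a small tube in it in each other bucket. Each centre within 12 mm of its bucket's axis and 5 mm of its fully seated height, upright within 0.2 rad, released and at rest (horizontal distance between tube_large_center and bucket_c_mouth below 0.012 m and z of tube_large_center in the frame of bucket_c_mouth between 0.0025 and 0.0125 m and angle between each of tube_large_center, tube_seated_center's own z axis and vertical below 0.2 rad and horizontal distance between tube_seated_center and bucket_a_mouth below 0.012 m and z of tube_seated_center in the frame of bucket_a_mouth between 0.0025 and 0.0125 m and ((horizontal distance between adapter_1_center and bucket_b_mouth below 0.012 m and z of adapter_1_center in the frame of bucket_b_mouth between -0.01 and 0 m and angle between each of adapter_1_center, adapter_2_center's own z axis and vertical below 0.2 rad and horizontal distance between adapter_2_center and bucket_d_mouth below 0.012 m and z of adapter_2_center in the frame of bucket_d_mouth between -0.01 and 0 m) or (horizontal distance between adapter_1_center and bucket_d_mouth below 0.012 m and z of adapter_1_center in the frame of bucket_d_mouth between -0.01 and 0 m and angle between each of adapter_1_center, adapter_2_center's own z axis and vertical below 0.2 rad and horizontal distance between adapter_2_center and bucket_b_mouth below 0.012 m and z of adapter_2_center in the frame of bucket_b_mouth between -0.01 and 0 m)) and ((horizontal distance between tube_small_1_center and bucket_b_mouth below 0.012 m and z of tube_small_1_center in the frame of bucket_b_mouth between 0.034 and 0.044 m and angle between each of tube_small_1_center, tube_small_2_center's own z axis and vertical below 0.2 rad and horizontal distance between tube_small_2_center and bucket_d_mouth below 0.012 m and z of tube_small_2_center in the frame of bucket_d_mouth between 0.034 and 0.044 m) or (horizontal distance between tube_small_1_center and bucket_d_mouth below 0.012 m and z of tube_small_1_center in the frame of bucket_d_mouth between 0.034 and 0.044 m and angle between each of tube_small_1_center, tube_small_2_center's own z axis and vertical below 0.2 rad and horizontal distance between tube_small_2_center and bucket_b_mouth below 0.012 m and z of tube_small_2_center in the frame of bucket_b_mouth between 0.034 and 0.044 m))); the robot touches nothing.
It also fails if it takes over 125 s, if anything falls off the work surface, if the arm or the gripper's body presses on something with over 40 N, if the wrist force passes 120 N, or if a joint passes its speed limit or range.

## Working session

There is one attempt and no reset: what is moved stays moved. The work goes in short steps, each a Python script; the robot and the scene stay as the last script left them, time stands still between calls to the robot, and variables do not carry over. Pictures are saved under pics/ and viewed, and the job is handed in when it is done.

```bash
mkdir -p pics
cat > h.py <<'E'
from plant import *
import numpy as np, cv2
def snap(name,fn):
    c=camera(name); cv2.imwrite('pics/'+fn+'.png',c['img'][:,:,::-1]); np.savez('pics/'+fn+'.npz',**c); return c
def load(fn): return dict(np.load('pics/'+fn+'.npz'))
def world(c,u,v,z=None):
    K=c['camera_matrix'];R=np.array(c['rotation']);p=np.array(c['position'])
    r=R@np.array([(u-K[0,2])/K[0,0],(v-K[1,2])/K[1,1],1.])
    d=c['depth'][int(round(v)),int(round(u))] if z is None else (z-p[2])/r[2]
    return p+d*r
E
python3 - <<'E'
from h import *
for n in('side','top','wrist'):
    c=snap(n,n+'0'); print(n,c['position'],np.array(c['rotation']).round(3).tolist(),c['camera_matrix'][0])
print(read_time_s(),read_tool_rot())
E
```

```text
side [ 0.14447559 -0.55020756  0.78809753] [-2.284, -0.016, -0.43] [452.77277113   0.         316.71283553]
top [0.4503157  0.19679798 1.07883553] [-3.08, -0.01, -1.597] [393.34161834   0.         317.80583344]
wrist [0.09065458 0.52360727 0.3742259 ] [2.843, 0.003, 1.259] [276.4130027    0.         320.79762304]
0.15 [-3.13975684e+00 -2.03895285e-04  2.82976996e+00]
```

```bash
sed -i "s/R=np.array(c\['rotation'\])/R=Rot.from_euler('xyz',c['rotation']).as_matrix()/; s/^import numpy/from scipy.spatial.transform import Rotation as Rot\nimport numpy/" h.py; cat h.py | head -4
```

```text
from plant import *
from scipy.spatial.transform import Rotation as Rot
import numpy as np, cv2
def snap(name,fn):
```

View pics/top0.png

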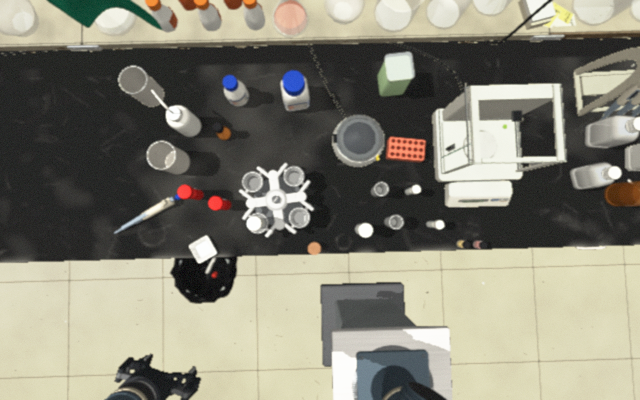

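View pics/side0.png

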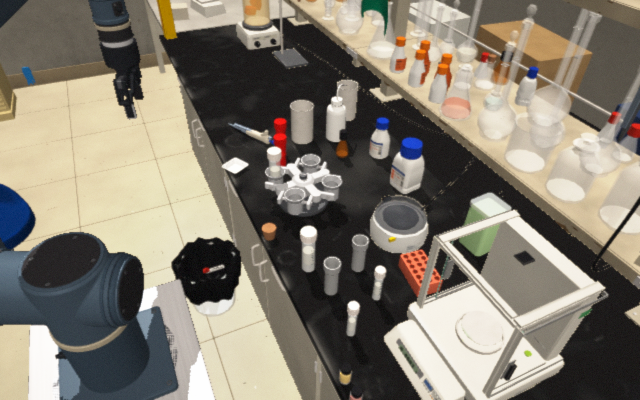

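View pics/wrist0.png

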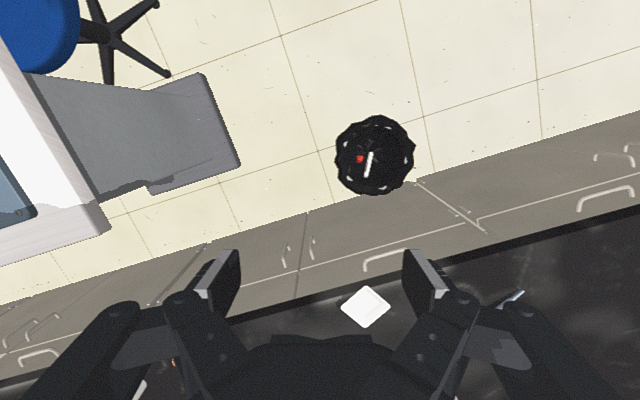

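Top view: rotor hub near (277,200), seated tube in the bucket at about (257,223); large tube ~(364,230); adapters ~(380,188) and (394,222); small tubes ~(413,189) and (436,225). I'll enlarge it.

Run:
```python
import cv2
a=cv2.imread('pics/top0.png')
cv2.imwrite('pics/t1.png',cv2.resize(a[155:245,230:325],None,fx=6.3,fy=6.3,interpolation=2))
cv2.imwrite('pics/t2.png',cv2.resize(a[170:250,340:460],None,fx=6.6,fy=6.6,interpolation=2))
```

```text
(no output)
```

View pics/t1.png

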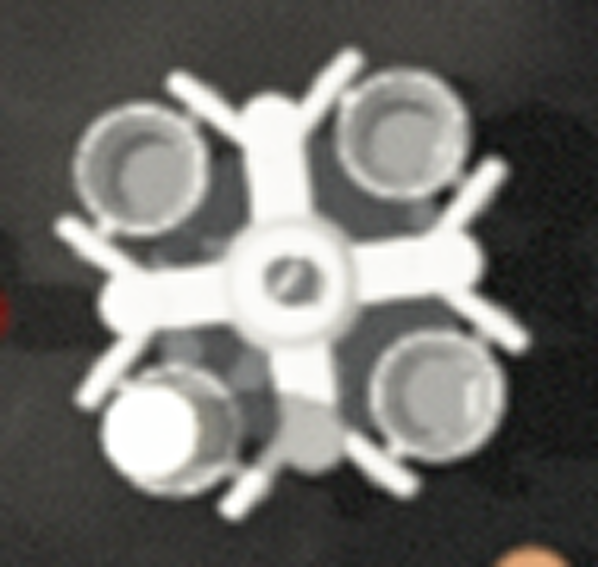

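View pics/t2.png

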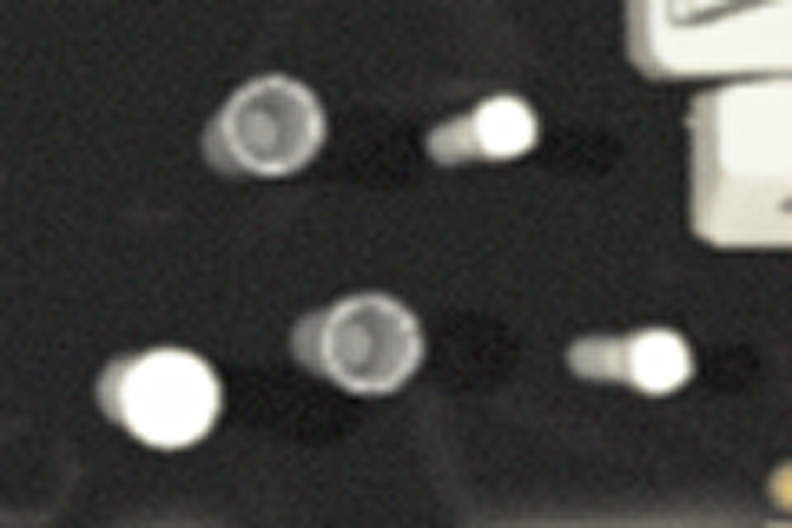

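```bash
cat > loc.py <<'E'
from h import *
c=load('top0')
f=lambda x,y,s,u0,v0,z:world(c,(x+.5)/s-.5+u0,(y+.5)/s-.5+v0,z)
P={}
for n,x,y in(('TL',141,169),('TR',403,133),('BL',170,430),('BR',437,396)): P[n]=f(x,y,6.3,230,155,.08)
P['hub']=f(292,281,6.3,230,155,.088)
P['seatcap']=f(150,433,6.3,230,155,.145)
for n,x,y,z in(('L',170,398,.115),('A1',273,125,.09),('A2',371,344,.09),('S1',505,128,.09),('S2',661,362,.09)): P[n]=f(x,y,6.6,340,170,z)
if __name__=='__main__':
    for k in P: print(k,P[k].round(4))
    m=(P['TL']+P['TR']+P['BL']+P['BR'])/4; print(m)
    for k in('TL','TR','BL','BR'): d=P[k]-m; print(k,np.hypot(*d[:2]),np.degrees(np.arctan2(d[1],d[0])))
    for u,v in((364,230),(413,189),(440,225),(257,223)): print(world(c,u,v))
    # silhouettes in wrist/side: project
    s=load('side0')
    R=Rot.from_euler('xyz',s['rotation']).as_matrix()
    for k in P:
        q=s['camera_matrix']@(R.T@(P[k]-s['position'])); print(k,(q[:2]/q[2]).round(1))
E
python3 loc.py
python3 - <<'E'
import cv2
a=cv2.imread('pics/side0.png')
cv2.imwrite('pics/s1.png',cv2.resize(a[140:345,255:395],None,fx=2.9,fy=2.9,interpolation=2))
E
```

```text
TL [0.5519 0.352  0.08  ]
TR [0.5639 0.2459 0.08  ]
BL [0.4464 0.342  0.08  ]
BR [0.4572 0.2346 0.08  ]
hub [0.5046 0.2912 0.088 ]
seatcap [0.4457 0.3401 0.145 ]
L [0.4224 0.0718 0.115 ]
A1 [0.5247 0.0256 0.09  ]
A2 [ 0.4401 -0.0087  0.09  ]
S1 [ 0.5212 -0.0633  0.09  ]
S2 [ 0.4304 -0.1192  0.09  ]
[0.50482935 0.29363749 0.08      ]
TL 0.07497159411738176 51.12393274291527
TR 0.07591433664054498 -38.96582100186613
BL 0.07589691284901487 140.37322486806616
BR 0.0758470757313147 -128.89408020408223
[0.42216793 0.07509078 0.11516365]
[ 0.52167718 -0.05657947  0.0857142 ]
[ 0.42899732 -0.11849488  0.09406968]
[0.44620175 0.33179972 0.14339052]
TL [310.4 159.4]
TR [331.8 180.9]
BL [274.7 170.9]
BR [294.4 194.3]
hub [303.1 174. ]
seatcap [273.5 150.5]
L [308.4 231.3]
A1 [360.6 240. ]
A2 [332.3 263.1]
S1 [380.4 269.6]
S2 [353.7 305.8]
```

View pics/s1.png

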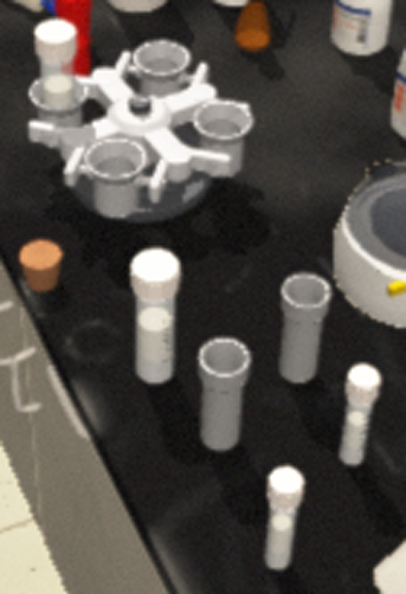

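```bash
cat >> h.py <<'E'
D=[np.pi,0,np.pi]
HUB=np.array([.505,.2933]); a0=np.radians(51.0)
pos=lambda k:HUB+.075*np.array([np.cos(a0+k),np.sin(a0+k)])
B={'d':pos(0),'a':pos(np.pi/2),'b':pos(np.pi),'c':pos(-np.pi/2)}
OBJ={'L':(.4224,.0718,.115),'A1':(.5247,.0256,.09),'A2':(.4401,-.0087,.09),'S1':(.5212,-.0633,.09),'S2':(.4304,-.1192,.09)}
def st(t=''): print(t,'t%.1f'%read_time_s(),'p',np.round(read_eef_pos(),4),'F',np.round(read_contact_force(),1),'o%.4f'%read_opening())
E
python3 - <<'E'
from h import *
print({k:v.round(4) for k,v in B.items()})
x,y,h=OBJ['A1']
set_gripper(.06,40)
reach([x,y,.2],D); st()
snap('wrist','w1')
line_to([x,y,h-.030],.15); st('down')
set_gripper(.0,40); st('grip')
line_to([x,y,h-.030+.15],.2); st('lift')
snap('side','s2'); snap('wrist','w2')
E
```

```text
{'d': array([0.5522, 0.3516]), 'a': array([0.4467, 0.3405]), 'b': array([0.4578, 0.235 ]), 'c': array([0.5633, 0.2461])}
 t2.7 p [0.5247 0.0264 0.2001] F [ 0.1 -0.1 -0.8] o0.0598
down t3.8 p [0.5256 0.0256 0.0612] F [ 0.4  1.5 -0.2] o0.0601
grip t4.1 p [0.5259 0.0255 0.0616] F [0.2 0.2 4.5] o0.0353
lift t5.0 p [0.5239 0.0257 0.2083] F [-0.6  0.4 -0.7] o0.0352
```

View pics/w1.png

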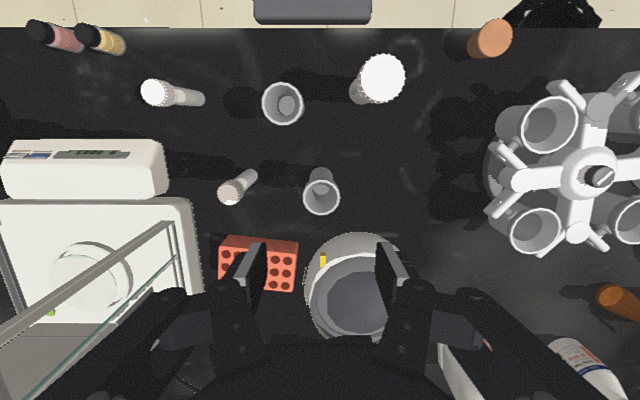

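View pics/s2.png

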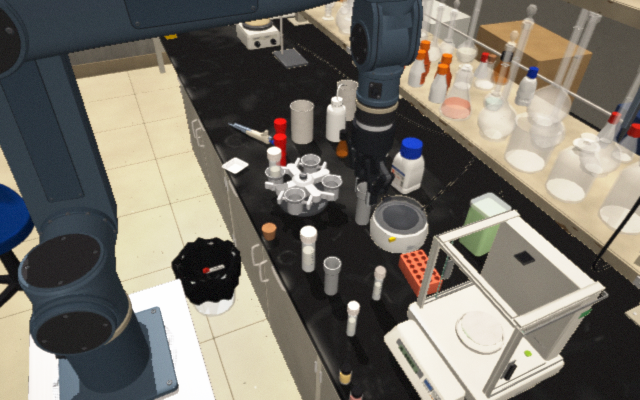

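View pics/w2.png

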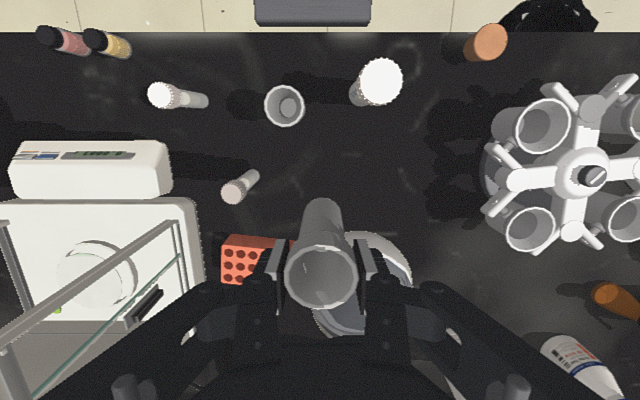

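The side view shows the adapter lifted upright in the jaws. In the wrist view its rim is centred at about (321,276). I'll check its offset from the TCP, then place it.

```bash
python3 - <<'E'
from h import *
c=load('w2'); print(world(c,321,276,.239), c['position'],read_eef_pos())
w=load('w1')
for n,u,v in(('A2',283,104),('S1',229,193),('S2',155,93),('L',383,78)): print(n,world(w,u,v,OBJ[n][2]).round(4),OBJ[n])
x,y=B['d']; z=.03+.06
line_to([x,y,.23],.25); wait(.2); st()
snap('wrist','w3');snap('top','t3')
E
python3 - <<'E'
import cv2
a=cv2.imread('pics/t3.png');cv2.imwrite('pics/t3c.png',cv2.resize(a[120:245,230:350],None,fx=4.5,fy=4.5,interpolation=2))
E
```

```text
[0.52130645 0.02686674 0.239     ] [0.45022551 0.02677111 0.3520728 ] [0.52350365 0.02567074 0.20769504]
A2 [ 0.4413 -0.0055  0.09  ] (0.4401, -0.0087, 0.09)
S1 [ 0.5216 -0.0601  0.09  ] (0.5212, -0.0633, 0.09)
S2 [ 0.4325 -0.1151  0.09  ] (0.4304, -0.1192, 0.09)
L [0.4234 0.0748 0.115 ] (0.4224, 0.0718, 0.115)
 t6.8 p [0.5524 0.3507 0.2303] F [ 0.4  0.7 -1.4] o0.0353
```

View pics/w3.png

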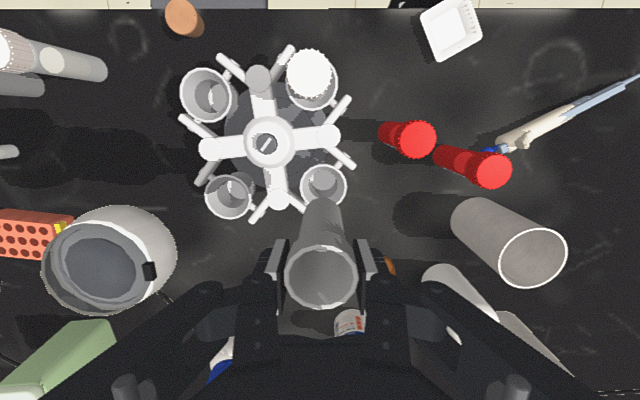

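View pics/t3c.png

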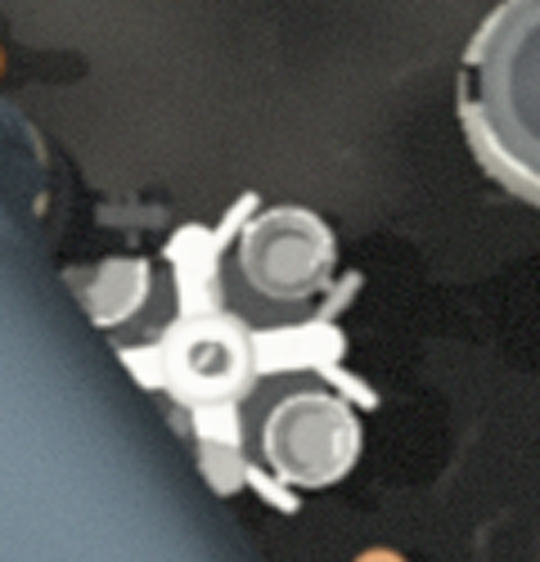

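Run:
```python
from h import *
w=load('w3')
for n,u,v in(('d',324.5,186),('c',230,196),('b',208,96),('a',312,80)): print(n,world(w,u,v,.08).round(4),B[n].round(4))
print('held',world(w,321,276,.2303+.0305))
a=cv2.imread('pics/w3.png');cv2.imwrite('pics/w3c.png',cv2.resize(a[40:310,170:380],None,fx=2.2,fy=2.2,interpolation=2))
```

```text
d [0.5524 0.3557 0.08  ] [0.5522 0.3516]
c [0.5637 0.251  0.08  ] [0.5633 0.2461]
b [0.4598 0.2392 0.08  ] [0.4578 0.235 ]
a [0.4452 0.3431 0.08  ] [0.4467 0.3405]
held [0.55038501 0.35184847 0.2608    ]
```

View pics/w3c.png

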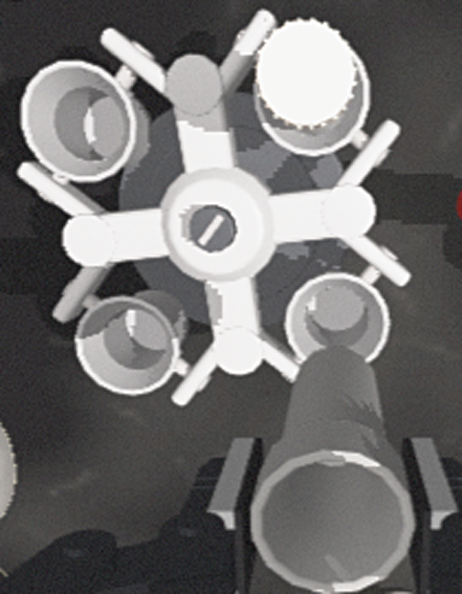

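```bash
cat >> h.py <<'E'
def lower(x,y,zs,att=None,lim=12,v=.08):
    for z in zs:
        line_to([x,y,z],v,att); F=np.array(read_contact_force()); st('low')
        if np.linalg.norm(F)>lim: print('STOP',z); return False
    return True
E
python3 - <<'E'
from h import *
x,y=B['d']
x+=.001
line_to([x,y,.16],.2)
lower(x,y,[.135,.115,.105,.097,.093])
E
```

```text
low t7.9 p [0.5527 0.3513 0.1342] F [-0.1  0.2 -0.5] o0.0355
low t8.3 p [0.5525 0.3513 0.1137] F [ 0.3 -0.1 -0.5] o0.0357
low t8.5 p [0.5526 0.3513 0.104 ] F [ 0.3  0.5 -0.3] o0.0353
low t8.8 p [0.5527 0.3513 0.0961] F [ 0.4 -0.  -1.3] o0.0356
low t9.0 p [0.553  0.3515 0.0926] F [ 0.2 -0.6 -1.1] o0.0360
```

Run:
```python
from h import *
set_gripper(.06); st('rel')
p=read_eef_pos(); line_to([p[0],p[1],.2],.2)
x,y,h=OBJ['A2']
line_to([x,y,.2],.3); snap('top','t4')
line_to([x,y,h-.03],.15); set_gripper(0,40); st('grip')
line_to([x,y,.23],.2)
bx,by=B['b']; bx+=.001
line_to([bx,by,.23],.25); wait(.2); snap('wrist','w4'); st()
c=load('t4'); cv2.imwrite('pics/t4c.png',cv2.resize(c['img'][150:245,230:350,::-1],None,fx=5,fy=5,interpolation=2))
```

```text
rel t9.4 p [0.5534 0.3517 0.0933] F [-0.2 -0.4 -0.3] o0.0598
grip t12.9 p [ 0.4412 -0.0088  0.0614] F [0.  1.9 4.2] o0.0355
 t15.3 p [0.459  0.2341 0.2302] F [-1.1  0.8 -0.9] o0.0354
```

View pics/w4.png

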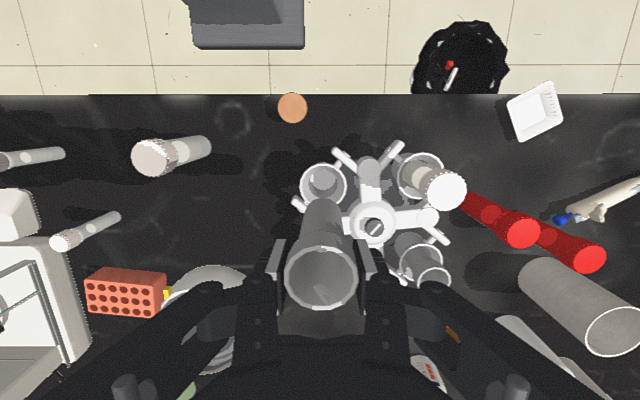

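View pics/t4c.png

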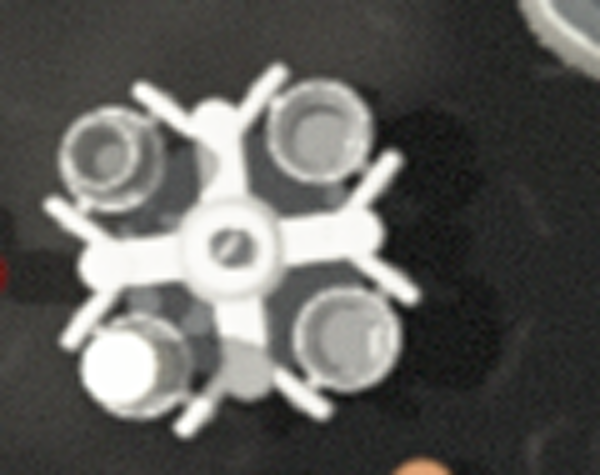

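Adapter 1 stands in bucket d (crop ~(103,155)). The second adapter hangs upright over b in the wrist view, rim at about (321,276) and mouth at about (323,185). I'll lower it now.

Run:
```python
from h import *
x,y=B['b']; x+=.001
line_to([x,y,.16],.2)
if lower(x,y,[.135,.115,.105,.097,.093]):
    set_gripper(.06); st('rel')
    p=read_eef_pos(); line_to([p[0],p[1],.2],.2)
    x,y,h=OBJ['S1']
    set_gripper(.05)
    line_to([x,y,.2],.3); wait(.2); snap('top','t5'); snap('wrist','w5'); st()
    c=load('t5'); cv2.imwrite('pics/t5c.png',cv2.resize(c['img'][150:245,230:350,::-1],None,fx=6.5,fy=6.3,interpolation=2))
```

```text
low t16.3 p [0.4584 0.2349 0.1345] F [-0.6 -0.3  0.7] o0.0350
low t16.7 p [0.4581 0.2348 0.1139] F [-0.1  0.6 -0.1] o0.0354
low t17.0 p [0.4582 0.2348 0.1042] F [ 0.3  0.  -0.4] o0.0357
low t17.2 p [0.4583 0.2348 0.0962] F [ 0.5  0.5 -1.2] o0.0358
low t17.5 p [0.4586 0.235  0.0927] F [ 0.6 -0.4 -0.1] o0.0355
rel t17.8 p [0.459  0.2351 0.0932] F [-0.9 -0.4 -1.1] o0.0600
 t20.2 p [ 0.5212 -0.0623  0.2001] F [ 0.4 -0.7  0.4] o0.0499
```

View pics/t5c.png

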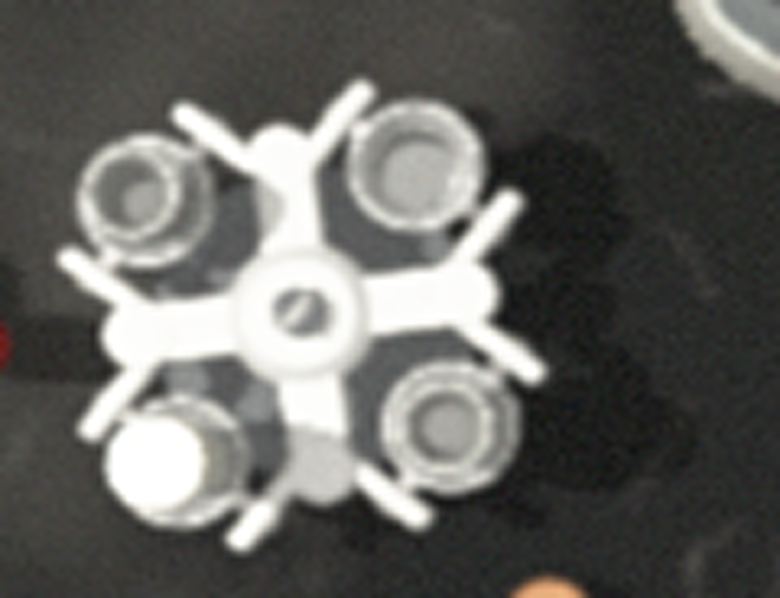

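View pics/w5.png

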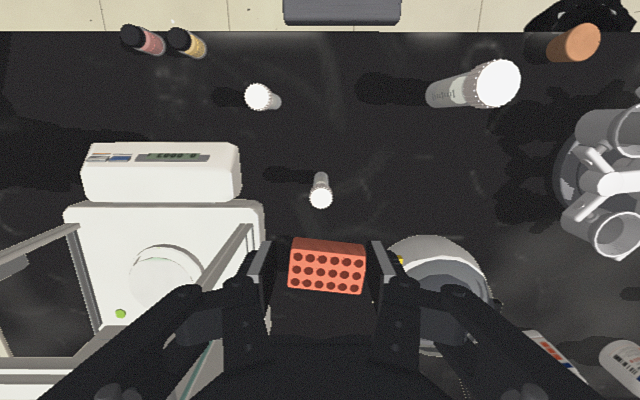

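Both adapters are in, ringed inside d (crop ~(129,186)) and b (~(442,420)). Small tube 1 lies straight ahead of the jaws at (320,190) in the wrist view. I'll grasp it.

Run:
```python
from h import *
c=load('t5')
for n,x,y in(('d',129,186),('b',442,420)):
    print(n,world(c,(x+.5)/6.5-.5+230,(y+.5)/6.3-.5+150,.12),B[n])
x,y,h=OBJ['S1']
line_to([x,y,h-.030],.15); st('dn'); set_gripper(0,30); st('grip')
line_to([x,y,.26],.2); 
x,y=B['d']; x+=.001
line_to([x,y,.26],.25); wait(.2); st(); snap('wrist','w6'); 
c=load('w6'); cv2.imwrite('pics/w6c.png',cv2.resize(c['img'][100:330,220:430,::-1],None,fx=2.5,fy=2.5,interpolation=2))
```

```text
d [0.55362179 0.35188911 0.12      ] [0.55219903 0.35158595]
b [0.45990849 0.23634904 0.12      ] [0.45780097 0.23501405]
dn t21.3 p [ 0.5221 -0.0635  0.0612] F [-0.  -0.3 -0.1] o0.0501
grip t21.7 p [ 0.5222 -0.0634  0.0613] F [-0.   1.5  3.2] o0.0198
 t24.9 p [0.5534 0.3508 0.2603] F [-0.  -0.   0.5] o0.0197
```

View pics/w6c.png

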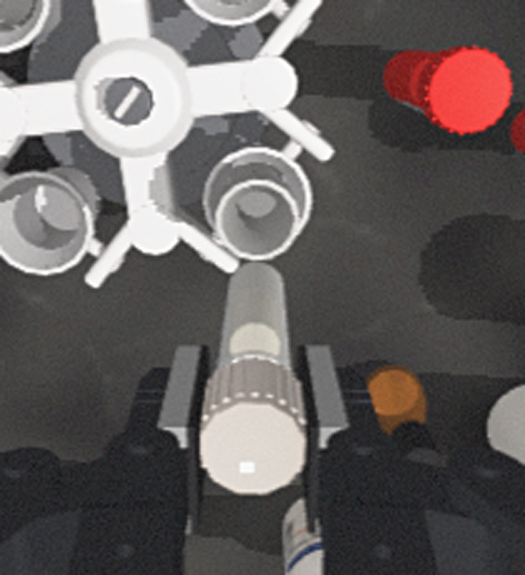

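Run:
```python
from h import *
x,y=.5535,.3517
line_to([x,y,.19],.2)
if lower(x,y,[.175,.165,.155,.145,.137],lim=8): set_gripper(.05); st('rel'); p=read_eef_pos(); line_to([p[0],p[1],.26],.2)
for t in(20,25,30): print(t,solve_ik([.4304,-.1192,.062],[np.pi,0.0-np.radians(t)*0,np.pi]) is not None, Rot.from_euler('xyz',[np.pi,np.radians(t),np.pi]).as_matrix()[:,2])
```

```text
low t25.7 p [0.5537 0.3518 0.1757] F [-0.   0.1 -0.2] o0.0195
low t26.0 p [0.5532 0.3515 0.1645] F [ 1.1 -0.4  0.3] o0.0199
low t26.3 p [0.553  0.3514 0.154 ] F [-0.5  0.3 -0.6] o0.0196
low t26.6 p [0.5529 0.3514 0.1439] F [-0.2 -0.1 -0.8] o0.0199
low t26.8 p [0.553  0.3514 0.136 ] F [-0.8 -0.6 -0.4] o0.0200
rel t27.2 p [0.5537 0.3518 0.1374] F [ 0.5 -0.3  0.4] o0.0499
20 True [ 3.42020143e-01  8.05792925e-17 -9.39692621e-01]
25 True [ 4.22618262e-01  7.07088698e-17 -9.06307787e-01]
30 True [ 5.00000000e-01  6.12323400e-17 -8.66025404e-01]
```

Small tube 1 went in without resistance. Small tube 2 stands close to the balance, so I'll approach it with the tool leaning back towards the robot.

Run:
```python
from h import *
T=[np.pi,np.radians(25),np.pi]
x,y,h=OBJ['S2']; X=x+.009
line_to([.46,.1,.26],.3)
reach([X,-.05,.22],T); st()
line_to([X,y,.2],.2); wait(.2); snap('wrist','w7'); snap('top','t7'); st()
c=load('t7'); cv2.imwrite('pics/t7c.png',cv2.resize(c['img'][110:250,230:470,::-1],None,fx=3.3,fy=3.3,interpolation=2))
```

```text
t29.7 p [ 0.4399 -0.0493  0.2206] F [0.3 0.5 1.1] o0.0499
 t30.5 p [ 0.4398 -0.1183  0.2006] F [-0.1 -0.6 -0.8] o0.0499
```

View pics/t7c.png

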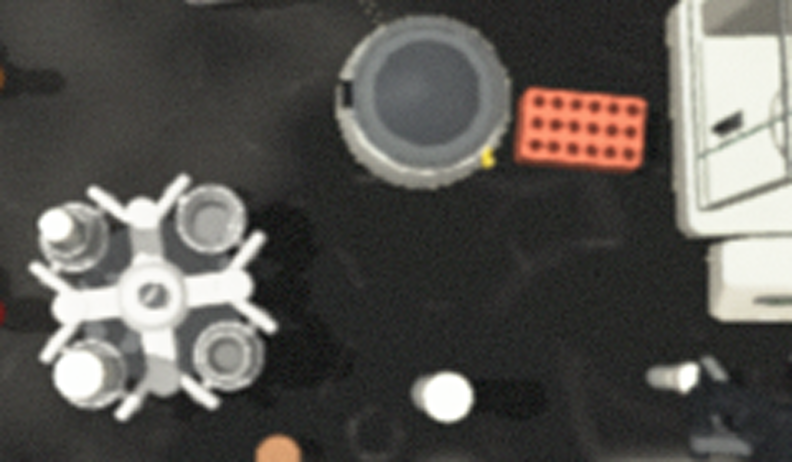

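View pics/w7.png

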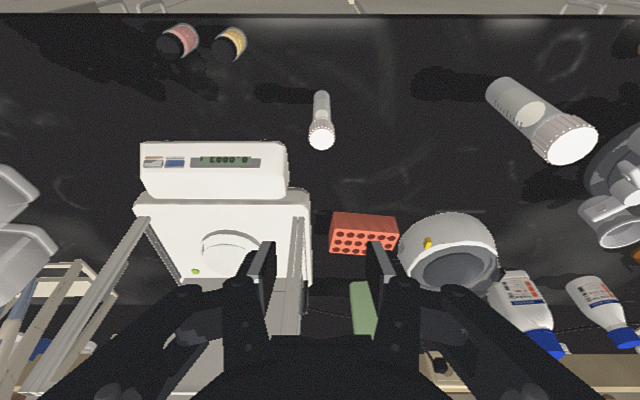

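Small tube 2 is centred between the jaws at (320,135) in the wrist view, with room to the balance. Small tube 1 shows standing in d in the top crop at (55,228).

Run:
```python
from h import *
x,y,h=OBJ['S2']; X=x+.009
line_to([X,y,.059],.15); st('dn'); set_gripper(0,30); st('grip')
line_to([X,y,.20],.2); line_to([X,-.04,.26],.2);
x,y=.4593+.009,.2358
line_to([x,y,.26],.25); wait(.2); st(); snap('wrist','w8'); snap('side','s8')
c=load('w8'); cv2.imwrite('pics/w8c.png',cv2.resize(c['img'][80:330,200:430,::-1],None,fx=2.4,fy=2.4,interpolation=2))
```

```text
dn t31.6 p [ 0.4402 -0.1197  0.0603] F [-0.2  0.   0.7] o0.0501
grip t32.0 p [ 0.4403 -0.1195  0.0604] F [0.6 0.3 3.4] o0.0200
 t34.9 p [0.4685 0.2348 0.2603] F [ 0.6  0.9 -0. ] o0.0200
```

View pics/w8c.png

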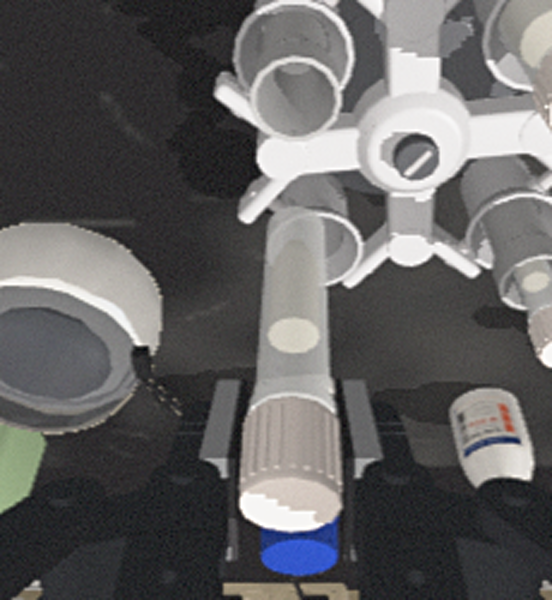

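View pics/s8.png

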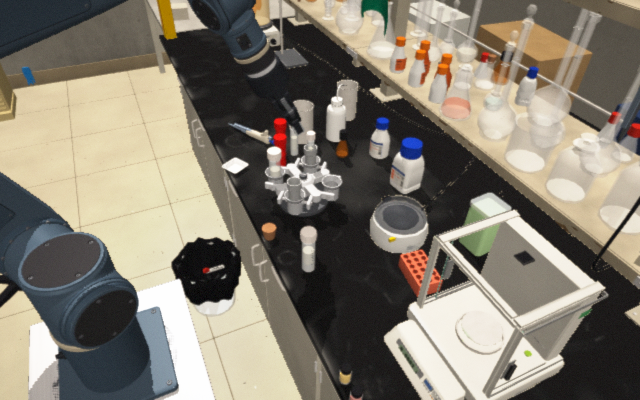

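Run:
```python
from h import *
c=load('w8')
f=lambda x,y,z:world(c,x/2.4+200,y/2.4+80,z).round(4)
print('cap',f(290,503,.29),'capbottom',f(291,430,.272),'foot',f(297,228,.2),'adapter b rim',f(295,97,.12),'eef .4685 .2348')
s=load('s8')
cv2.imwrite('pics/s8c.png',cv2.resize(s['img'][90:220,240:360,::-1],None,fx=4.5,fy=4.5,interpolation=2))
```

```text
cap [0.461  0.2359 0.29  ] capbottom [0.4617 0.2361 0.272 ] foot [0.4606 0.238  0.2   ] adapter b rim [0.4578 0.2378 0.12  ] eef .4685 .2348
```

View pics/s8c.png

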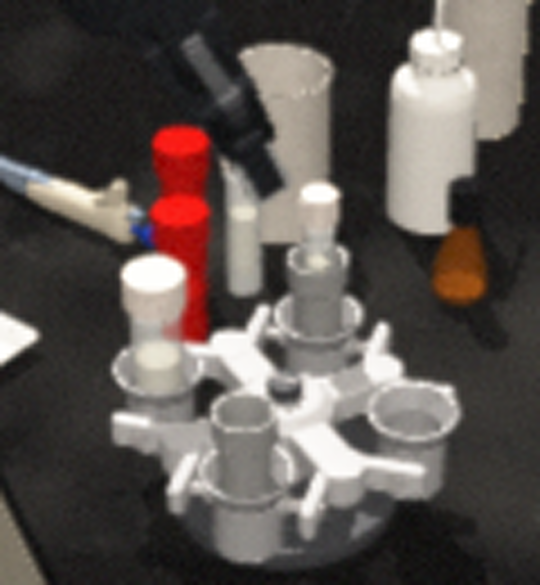

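The tube hangs upright, its foot at about (325,175) in the wrist image and within 3 mm of the adapter axis. In the side crop, tube 1 stands in d at (318,215).

Run:
```python
from h import *
x,y=.4593+.0075,.2358
line_to([x,y,.19],.2)
if lower(x,y,[.175,.165,.155,.145,.137],lim=8):
    set_gripper(.05); st('rel'); p=read_eef_pos()
    line_to([p[0],p[1],.26],.2)
    x,y,h=OBJ['L']
    line_to([x,y,.26],.25)
    reach([x,y,.22],D); set_gripper(.06); wait(.2)
    snap('top','t9'); snap('wrist','w9'); st()
    c=load('t9'); cv2.imwrite('pics/t9c.png',cv2.resize(c['img'][150:245,230:350,::-1],None,fx=6,fy=6,interpolation=2))
```

```text
low t35.9 p [0.4669 0.2358 0.1752] F [-0.4  0.4 -0.5] o0.0200
low t36.1 p [0.4663 0.2356 0.1641] F [-0.8  0.1 -1. ] o0.0201
low t36.4 p [0.4662 0.2355 0.1538] F [-0.4  0.  -0.8] o0.0201
low t36.7 p [0.4662 0.2355 0.1439] F [-0.6  0.2 -1.3] o0.0201
low t36.9 p [0.4663 0.2355 0.1361] F [ 0.   0.2 -0.3] o0.0201
rel t37.3 p [0.467  0.2359 0.1374] F [-0.6 -0.8 -0.2] o0.0498
 t40.1 p [0.4223 0.0717 0.2203] F [ 0.4 -0.   0.4] o0.0601
```

View pics/t9c.png

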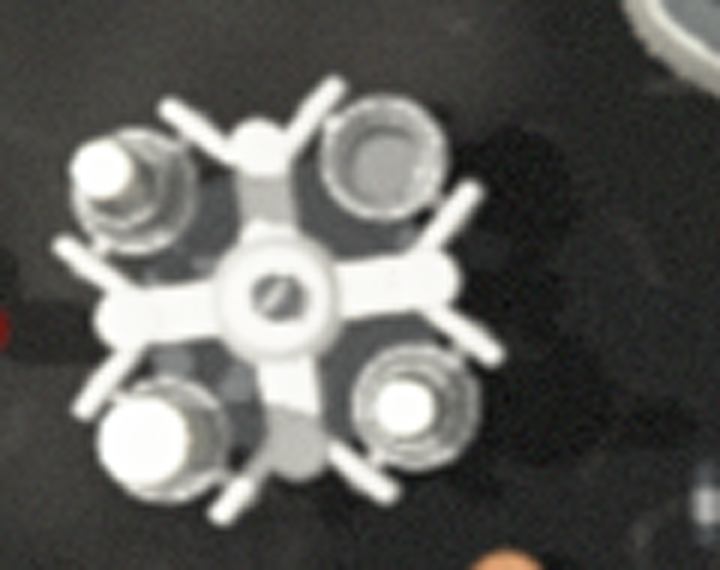

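View pics/w9.png

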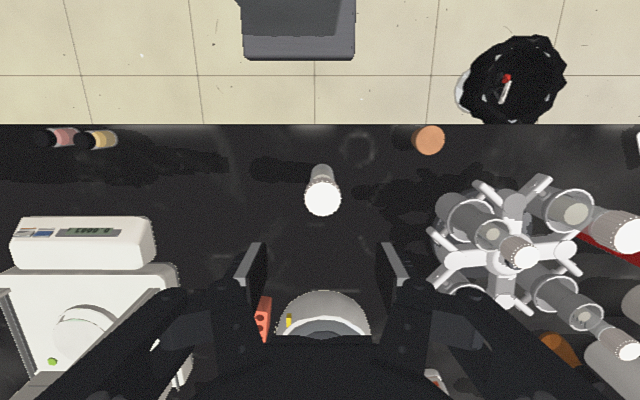

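Both small tubes stand in their adapters (top crop caps at (103,170) and (405,408)). The large tube is centred ahead of the jaws at (322,195) in the wrist view.

Run:
```python
from h import *
x,y,h=OBJ['L']
line_to([x,y,h-.030],.15); st('dn'); set_gripper(0,40); st('grip')
line_to([x,y,.27],.2)
x,y=B['c']; x+=.001
line_to([x,y,.27],.25); wait(.2); st(); snap('wrist','w10')
c=load('w10'); cv2.imwrite('pics/w10c.png',cv2.resize(c['img'][100:350,200:450,::-1],None,fx=2.2,fy=2.2,interpolation=2))
```

```text
dn t41.1 p [0.4232 0.0718 0.086 ] F [-1.   0.4  0.1] o0.0601
grip t41.5 p [0.4235 0.0719 0.0863] F [-0.4 -1.3  5. ] o0.0327
 t43.8 p [0.5639 0.2453 0.2707] F [ 0.3 -0.  -1. ] o0.0329
```

View pics/w10c.png

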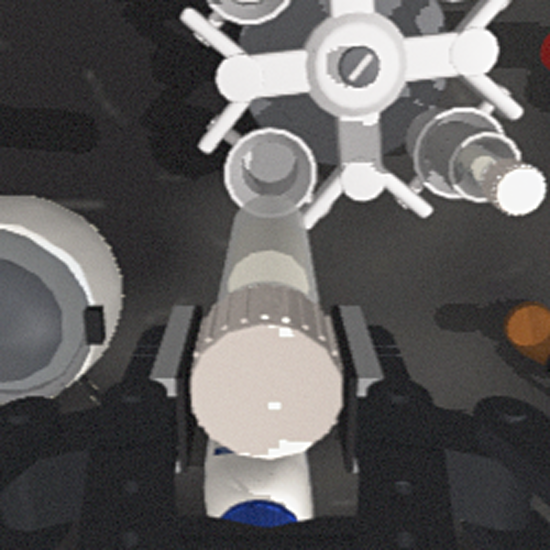

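The large tube hangs upright over the empty bucket c (crop mouth at (270,172)). I'll lower it.

Run:
```python
from h import *
x,y=B['c']; x+=.001
line_to([x,y,.18],.2)
if lower(x,y,[.16,.145,.13,.122,.118],lim=8):
    set_gripper(.06); st('rel'); p=read_eef_pos()
    line_to([p[0],p[1],.28],.2)
    line_to([.45,-.05,.28],.3); wait(.5)
    snap('top','t11'); snap('side','s11'); st()
    c=load('t11'); cv2.imwrite('pics/t11c.png',cv2.resize(c['img'][150:245,230:350,::-1],None,fx=6,fy=6,interpolation=2))
    c=load('s11'); cv2.imwrite('pics/s11c.png',cv2.resize(c['img'][120:230,240:360,::-1],None,fx=5,fy=5,interpolation=2))
```

```text
low t44.9 p [0.564  0.246  0.1595] F [-0.1  0.3 -0.9] o0.0324
low t45.2 p [0.5635 0.2459 0.1438] F [ 0.2  0.4 -1. ] o0.0326
low t45.5 p [0.5635 0.2458 0.1288] F [-0.   0.4  0.3] o0.0326
low t45.8 p [0.5638 0.246  0.1212] F [-0.   0.2 -0.5] o0.0325
low t46.0 p [0.5641 0.2461 0.1177] F [-0.   0.5 -0.6] o0.0331
rel t46.4 p [0.5644 0.2462 0.1183] F [ 0.6 -0.3 -0. ] o0.0600
 t49.2 p [ 0.4501 -0.0499  0.28  ] F [-0.3  0.1 -0.1] o0.0598
```

View pics/t11c.png

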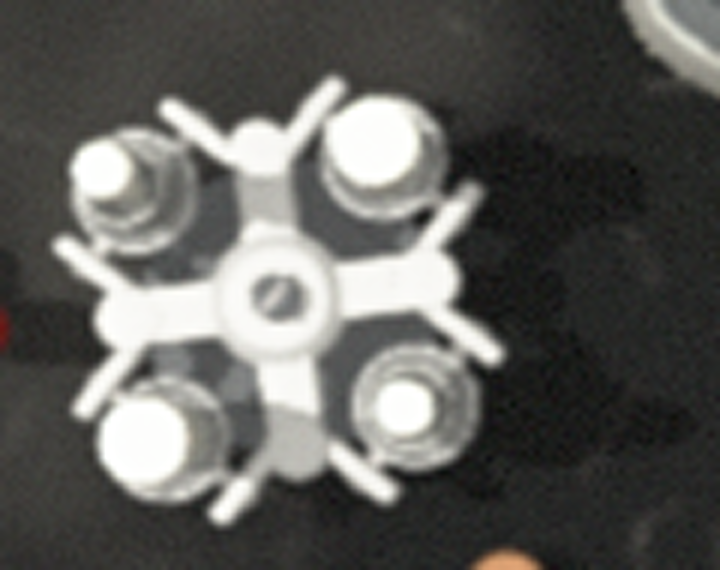

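View pics/s11c.png

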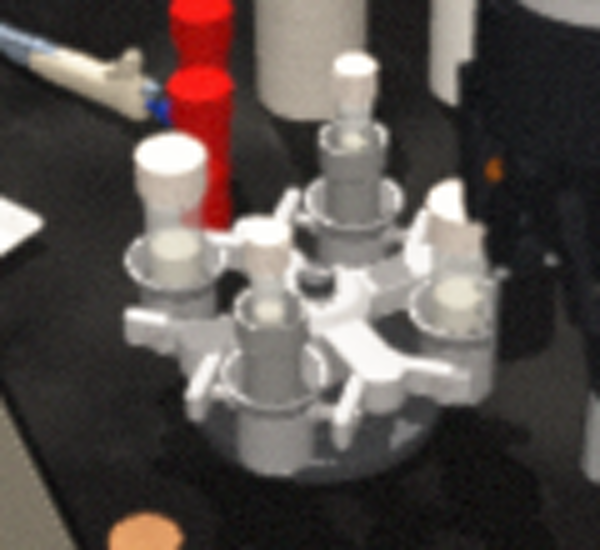

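All four stations look loaded and upright. I'll check the heights numerically by projecting the ideal seated tops and reading depth at the caps.

Run:
```python
from h import *
s=load('s11');R=Rot.from_euler('xyz',s['rotation']).as_matrix()
for k,z in(('a',.145),('c',.145),('b',.164),('d',.164),('b',.12),('d',.12)):
    for dz in(0,.005):
        q=s['camera_matrix']@(R.T@(np.r_[B[k],z+dz]-s['position'])); print(k,z+dz,((q[:2]/q[2]-[240,120])*5).round(0))
t=load('t11')
for k,x,y,z in(('d',103,170,.164),('b',405,408,.164),('c',373,145,.145),('a',143,440,.145)):
    u,v=x/6+230,y/6+150
    print(k,'depth z',np.median([world(t,u+i,v+j)[2] for i in(-1,0,1) for j in(-1,0,1)]).round(4),world(t,u,v,z)[:2].round(4),B[k].round(4))
```

```text
a 0.145 [169. 152.]
a 0.15 [169. 143.]
c 0.145 [463. 199.]
c 0.15 [463. 191.]
b 0.164 [270. 231.]
b 0.169 [270. 223.]
d 0.164 [354.  63.]
d 0.169 [354.  55.]
b 0.12 [272. 306.]
b 0.125 [272. 298.]
d 0.12 [353. 135.]
d 0.125 [353. 127.]
d depth z 0.1632 [0.5508 0.35  ] [0.5522 0.3516]
b depth z 0.1636 [0.4554 0.2348] [0.4578 0.235 ]
c depth z 0.1435 [0.5602 0.2459] [0.5633 0.2461]
a depth z 0.1441 [0.4456 0.3391] [0.4467 0.3405]
```

Heights are 0.1632, 0.1636, 0.1435 and 0.1441 m, against 0.164 m (small) and 0.145 m (large) when fully seated. Positions are within about 3 mm, and the side-view projections agree. I'm handing in.

```bash
python3 -c "
from h import *
close_job(); st()"
```

```text
the job is handed in; nothing more can be done
the job is handed in; nothing more can be done
```

The rotor is loaded and the job is handed in, at about 49 s of the 125 s allowed. `close_job()` reports no verdict, so the success below rests on my own checks.

- **What I did:** I put the two adapters into buckets d and b, then a small tube into each adapter. I took the tube beside the balance with the tool tilted 25° to stay clear of it. The loose large tube went into bucket c, straight across from the seated one, which I did not touch.
- **Insertion:** No insertion met resistance; contact forces at each insertion check stayed within about 2 N. I released each part about 3 mm above its seat and let it drop.
- **Last checks:**
  - **Height:** The cap tops measured 163 to 164 mm for the small tubes (164 mm expected) and 144 mm for both large tubes (145 mm expected).
  - **Position and stance:** All four caps were within about 3 mm of their bucket axes. The side view showed everything upright and the gripper clear.
- **Disagreement:** The wrist camera read about 3 to 4 mm too far in y compared with the top camera. I took this as its calibration error and followed the top camera, which agreed with the side view.

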